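# Put away the microscope optics by kind

### The arm

A 7-joint arm with a two-finger parallel gripper is mounted at the origin on the work surface. World frame = base frame: x ahead of the robot, y to its left, z up, the work surface at z = 0. Lengths are in m, angles in rad, forces in N, time in s.
With the tool pointing down it reaches from about 0.425 to 0.95 m from the base axis. Payload 16.7 kg.
Tool frame: the origin (TCP) lies where the fingers leave the gripper's body, on its centre line; the fingertips stand 97 mm ahead of it and the grasp point (between the pads) lies 78 mm ahead of it; y points along the fingers, z is the direction in which the jaws open and shut, and the axes are right-handed (so a half turn about y gives the same grasp; the last joint's range is limited). The gripper opens to 94 mm and grips with 3 to 60 N. Pads are 16 mm wide; open, the fingers measure 119 mm over their backs; the gripper's body (75 mm by 177 mm) begins 78 mm behind the grasp point.
Start: joints at [-0.149, 0.426, 0.074, 1.606, -0.034, 1.111, -0.067], TCP at [0.675, -0, 0.303] pointing down, gripper open.
Joint ranges: [-2.85, 2.85], [-0.5, 2.14], [-1.23, 1.37], [0.21, 2.46], [-1.02, 4.16], [0.16, 2.05], [-2.73, 2.73]. Speed limits (rad/s): [1.89, 1.89, 2.39, 2.39, 3.01, 3.01, 3.01].

### API

Orientations are given as a unit quaternion [x, y, z, w].
In Python, from rig import telemetry, camera, ctrl gives the robot as it stands.
- The arm moves only by the shell command python3 -m crank 'ROWS' [OPENING] [FORCE]. ROWS is JSON, one flat list of numbers, 4 for each row, row after row: the shift along the tool's x, y, z in m, then the turn about the tool's y in degrees. A call has 1 to 5 rows; each row is the pose to reach, as a shift and turn from the pose commanded when the call began, along the tool's axes at that moment; what a row does not reach only later rows make up. A row lasts 1/10 s, in which the tool goes at most 50 mm and 8.59 degrees, less where a joint would pass 70% of its speed; a pose out of reach is approached as far as the arm can. A call with a gripper value outside its range is refused whole. OPENING is the finger opening in m, from 0 to 0.094, set as the call begins (- or left out, the last holds). The fingers move at their own pace and stop on an object; FORCE is the grip in N (left out, the last holds). Time passes only in rows, so rows that repeat a pose let the fingers close. It gives the time, the measured TCP pose, the force and the opening at its end, in the units of the state.
- telemetry.get_obs(): the state, without advancing time (a new reading comes with each control period).
- camera(name): name is "scene" or "side" or "wrist"; returns a dict with "pixels" (480x640x3 uint8, red, green, blue), "depth" (480x640 float32, m along the optical axis (not along the pixel's ray), 0 where there is no reading), "camera_matrix" (3x3 intrinsics, pixels), "k1" (the pictures are not rectified: a ray, as slopes to the right and down, at radius r is drawn at 1 + k1 r^2 times it, then the intrinsics apply), "world_from_camera" (4x4, takes a point from camera to world coordinates); the wrist camera has in their place "hand_eye" (4x4, takes a point from camera to tool coordinates, whose origin is the TCP and whose axes are the tool frame's). Camera axes: x right, y down, z forward; pixel columns grow to the right and rows downward; lengths in m; the calibration is good to about 2 mm. A picture is of the moment at which its call begins: read the wrist's pose just before it.
- ctrl.finish_job(): hands the job in, once; it reports no verdict.
The state is a dict: "t": time; "joint_pos": joint angles; "joint_vel": joint speeds; "tau": joint torques, N m; "ee_pos": TCP position; "orientation": TCP orientation; "ft_force": force on the tool from outside, world axes, zero at the start; "moment": the same for the moment, N m; "width": finger opening in m.
Only numpy, scipy, OpenCV 4.12 (cv2) and the standard library are available. Lean on these libraries where they do the work, as an engineer would, in place of code of your own. Each camera call takes 0.05 s, during which the arm holds its last target. There are 200 camera calls.

### The job

Put the loose microscope optics away by kind: stand one objective upright in each of the two bays of the divided aluminium rack, lay both round filters flat and side by side (not overlapping) in the shallow black tray, and stand the eyepiece upright, eyecup down, on the bottom of the tall steel canister. Lower the eyepiece all the way down before letting go, do not drop it, and leave the bottle and the jar alone.

Things in the scene. Friction and masses are not known exactly. Their poses are not given: they have to be found in the camera images.
- objective_1: microscope objective, bright bare-metal barrel with dark bands, standing upright with its tapered nose up: 28 mm diameter from 6 to 36 mm height, foot 25 mm diameter, then tapering to 14 mm at the top, 52 mm tall, about 120 g. Origin: centre of its underside; z up along its axis.
- objective_2: a second, identical microscope objective; origin and axes as objective_1. The two are interchangeable.
- filter_1: round light filter lying flat: amber glass disc in a dark steel rim, 40 mm diameter, 8 mm thick, about 40 g. Origin: centre of its underside; z up.
- filter_2: a second, identical round light filter; origin and axes as filter_1.
- eyepiece: black microscope eyepiece standing upright on its wide eyecup: eyecup 38 mm diameter up to 22 mm height, plain tube 26 mm diameter from 27 to 75 mm (the top), about 100 g. Origin: centre of its underside; z up along its axis.
- objective_rack: bare aluminium tray fixed to the table, 110 mm along its x, 164 mm along its y, walls 18 mm high and 4 mm thick, floor 4 mm thick. One wall across the middle (in the plane y = 0) splits it into two equal bays, centred at y = +41 mm and y = -41 mm, each 102 x 76 mm inside. Origin: centre of its underside on the table; z up. It may be turned a little about z.
- filter_tray: shallow black tray with a grey lining, fixed to the table, 110 mm along its x, 164 mm along its y, rim only 10 mm high and 4 mm thick, floor 4 mm thick, no divider. Inside 102 x 156 mm. Origin: centre of its underside on the table; z up. It may be turned a little about z.
- canister: tall open steel storage canister fixed to the table, round, 116 mm outer and 108 mm inner diameter, rim 85 mm above the table, inner floor 5 mm above the table. Fingers opened fully inside it would strike the wall. Origin: centre of its underside; z up.
- bottle: bystander: white plastic bottle, 66 mm diameter, 160 mm tall, standing at the side of the work (to the right, negative y). Origin: centre of its underside.
- jar: bystander: small amber glass jar with a black lid, 50 mm diameter, 55 mm tall, standing beyond the targets. Origin: centre of its underside.
There are look-alikes about, which are no part of the job. What is shaped like the objective_1 but blue is not meant.

How it is judged:
By the outcome, as a careful person would: the job done as asked, in the order asked, and still so for the second after the job is handed in, with the robot touching nothing.
It also fails if it takes over 115 s, if anything falls off the work surface, if the arm or the gripper's body presses on something with over 40 N, if the wrist force passes 120 N, or if a joint passes its speed limit or range.

## Working session

There is one attempt and no reset: what is moved stays moved. The work goes in short steps, Python scripts to look and compute and a shell command to move; the robot and the scene stay as the last step left them, time stands still between calls to the robot, and variables do not carry over. Pictures are saved under pics/ and viewed, about 12 in all and at most 16, crops included, and the job is handed in when it is done.

```bash
ls; mkdir -p pics; cat > h.py <<'E'
import numpy as np, cv2
from rig import telemetry, camera, ctrl
from scipy.spatial.transform import Rotation as R
def T():
    o=telemetry.get_obs(); M=np.eye(4); M[:3,:3]=R.from_quat(o['orientation']).as_matrix(); M[:3,3]=o['ee_pos']; return M,o
def snap(name,fn=None):
    M,o=T(); c=camera(name)
    W=M@np.array(c['hand_eye']) if 'hand_eye' in c else np.array(c['world_from_camera'])
    c['W']=W
    if fn: cv2.imwrite('pics/'+fn,cv2.cvtColor(c['pixels'],cv2.COLOR_RGB2BGR))
    return c
def cloud(c):
    K=np.array(c['camera_matrix']); h,w=c['depth'].shape
    u,v=np.meshgrid(np.arange(w),np.arange(h))
    p=np.stack([u,v],-1).reshape(-1,1,2).astype(float)
    n=cv2.undistortPoints(p,K,np.array([c['k1'],0,0,0.])).reshape(h,w,2)
    d=c['depth'][...,None]
    P=np.concatenate([n*d,d],-1)@c['W'][:3,:3].T+c['W'][:3,3]
    P[c['depth']==0]=np.nan
    return P
def loc(p):
    M,o=T(); return np.round(M[:3,:3].T@(np.array(p)-M[:3,3]),4)
E
python3 - <<'E'
from h import *
M,o=T();print(np.round(M,3),o['t'],o['width'],o['ft_force'])
for n in('scene','side','wrist'):
    c=snap(n,n+'0.png'); P=cloud(c); np.save(n+'0.npy',P); print(n,np.round(c['W'],3).tolist())
    cv2.imwrite
E
```

```text
pics
[[-0.    -0.001  1.     0.675]
 [-1.    -0.    -0.    -0.   ]
 [ 0.    -1.    -0.001  0.302]
 [ 0.     0.     0.     1.   ]] 0.0 0.09378222727962189 [-0.49936364  0.77818718  0.30012155]
scene [[0.607, 0.518, -0.603, 1.167], [0.795, -0.38, 0.474, -0.568], [0.016, -0.766, -0.642, 0.697], [0.0, 0.0, 0.0, 1.0]]
side [[-0.964, -0.185, 0.192, 0.352], [-0.266, 0.634, -0.726, 0.77], [0.012, -0.751, -0.66, 0.808], [0.0, 0.0, 0.0, 1.0]]
wrist [[1.0, 0.001, -0.001, 0.675], [0.0, -0.967, -0.256, 0.075], [-0.001, 0.256, -0.967, 0.384], [0.0, 0.0, 0.0, 1.0]]
```

View pics/scene0.png

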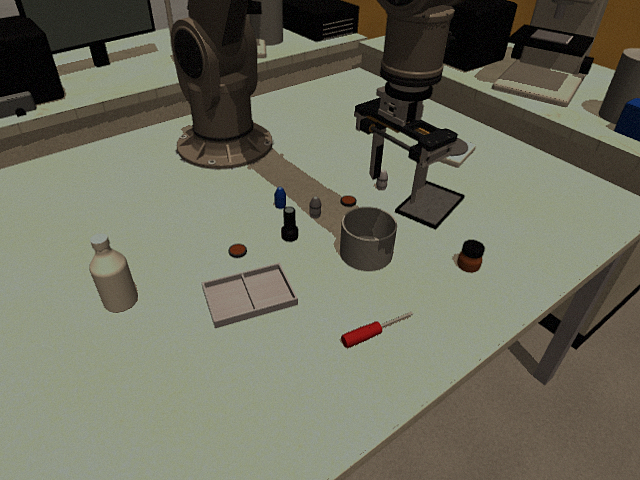

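View pics/side0.png

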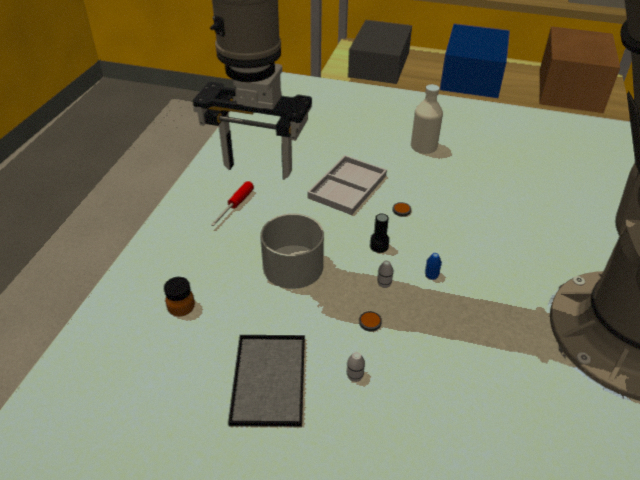

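```bash
python3 - <<'E'
from h import *
from scipy import ndimage
P=np.concatenate([np.load(n+'0.npy').reshape(-1,3) for n in('scene','side')])
A=np.load('side0.npy');B=np.load('scene0.npy')
for n,X,pts in(('side',A,dict(o1=(385,273),o2=(356,366),f1=(402,209),f2=(370,321),eye=(380,233),blue=(433,266),table=(450,350))),('scene',B,dict(o1=(315,207),o2=(382,180),f1=(238,250),f2=(348,201),eye=(290,225),blue=(280,198),jar=(471,255),bottle=(115,285),table=(300,400)))):
    for k,(u,v) in pts.items():
        q=X[v,u]; S=X.reshape(-1,3); m=(np.hypot(*(S[:,:2]-q[:2]).T)<.045)&(S[:,2]>.004)
        s=S[m]; 
        if len(s): print(n,k,q.round(3),'n',m.sum(),'mid',((s.min(0)+s.max(0))/2).round(3),'ext',np.ptp(s,axis=0).round(3),s[:,2].max().round(3))
        else: print(n,k,q)
# trays: floor points
for n,X,uv in(('rack',A,(348,186)),('tray',A,(270,380)),('can',A,(293,250)),('rackS',B,(250,296)),('trayS',B,(432,204)),('canS',B,(367,240))):
    q=X[uv[1],uv[0]]; S=X.reshape(-1,3); m=(np.hypot(*(S[:,:2]-q[:2]).T)<.12)&(S[:,2]>.0035)&(S[:,2]<.1)
    xy=S[m]; lab=cv2.minAreaRect((xy[:,:2]*1000).astype(np.float32)); print(n,q.round(3),lab)
E
```

```text
side o1 [0.435 0.013 0.039] n 394 mid [0.435 0.013 0.03 ] ext [0.086 0.084 0.052] 0.056
side o2 [0.439 0.227 0.044] n 468 mid [0.44  0.229 0.03 ] ext [0.084 0.081 0.052] 0.056
side f1 [ 0.439 -0.211  0.011] n 261 mid [ 0.441 -0.209  0.009] ext [0.083 0.085 0.011] 0.015
side f2 [0.441 0.103 0.008] n 397 mid [0.441 0.102 0.009] ext [0.085 0.086 0.01 ] 0.014
side eye [ 0.463 -0.08   0.049] n 613 mid [ 0.464 -0.075  0.042] ext [0.082 0.067 0.076] 0.08
side blue [ 0.354 -0.031  0.038] n 393 mid [ 0.352 -0.027  0.03 ] ext [0.077 0.079 0.052] 0.056
side table [0.3   0.123 0.002] n 56 mid [0.301 0.122 0.005] ext [0.085 0.08  0.003] 0.007
scene o1 [ 0.449 -0.007  0.035] n 216 mid [ 0.446 -0.008  0.03 ] ext [0.039 0.041 0.051] 0.055
scene o2 [0.453 0.205 0.032] n 171 mid [0.446 0.21  0.029] ext [0.029 0.024 0.05 ] 0.054
scene f1 [ 0.448 -0.217  0.009] n 204 mid [ 0.444 -0.215  0.008] ext [0.07  0.044 0.008] 0.012
scene f2 [0.449 0.096 0.009] n 139 mid [0.44  0.103 0.008] ext [0.061 0.042 0.008] 0.012
scene eye [ 0.476 -0.098  0.04 ] n 437 mid [ 0.475 -0.093  0.041] ext [0.063 0.044 0.074] 0.07
[... 448 characters left out ...]
31.90721130371094, 234.80508422851562), 9.7648286819458)
tray [0.569 0.263 0.005] ((568.1221923828125, 262.16107177734375), (233.8513641357422, 236.7717742919922), 7.838833808898926)
can [ 0.625 -0.034  0.004] ((624.9417724609375, -33.269203186035156), (234.12799072265625, 238.4530487060547), 88.39217376708984)
rackS [ 0.588 -0.271  0.017] ((585.859619140625, -261.0404052734375), (220.9227752685547, 192.6266326904297), 47.04751205444336)
trayS [0.577 0.263 0.004] ((566.7174072265625, 248.3222198486328), (137.84129333496094, 189.80389404296875), 17.43010139465332)
canS [ 0.652 -0.032  0.083] ((653.2334594726562, -26.25518798828125), (222.02420043945312, 220.9145050048828), 34.289913177490234)
```

```bash
python3 -m crank '[-0.1,-0.05,-0.17,0, -0.1,-0.05,-0.17,0, -0.1,-0.05,-0.17,0, -0.1,-0.05,-0.17,0, -0.1,-0.05,-0.17,0]' 0.06 20
python3 - <<'E'
from h import *
c=snap('wrist','w1.png');np.save('w1.npy',cloud(c)); print(T()[1]['t'])
E
python3 -m crank '[0.25,0,0,0, 0.25,0,0,0, 0.25,0,0,0, 0.25,0,0,0, 0.25,0,0,0]'
python3 -m crank '[0,0,0,0, 0,0,0,0]'
python3 - <<'E'
from h import *
c=snap('wrist','w2.png');np.save('w2.npy',cloud(c)); print(T()[1]['t'])
a=[cv2.imread('pics/w%d.png'%i) for i in(1,2)]
cv2.imwrite('pics/w12.png',cv2.resize(np.hstack(a),(800,300)))
E
```

```text
t: 0.65
ee_pos: [0.5015, 0.103, 0.3544]
orientation: [-0.5, 0.499, -0.499, 0.502]
ft_force: [-0.7, -0.0, 0.3]
width: 0.0609
0.7
t: 1.2
ee_pos: [0.5049, -0.153, 0.3524]
orientation: [0.5, -0.5, 0.5, -0.5]
ft_force: [0.7, 0.7, 0.1]
width: 0.0601
t: 1.4
ee_pos: [0.505, -0.1518, 0.3521]
orientation: [-0.499, 0.501, -0.501, 0.499]
ft_force: [0.3, 0.3, 0.1]
width: 0.0601
1.45
```

View pics/w12.png

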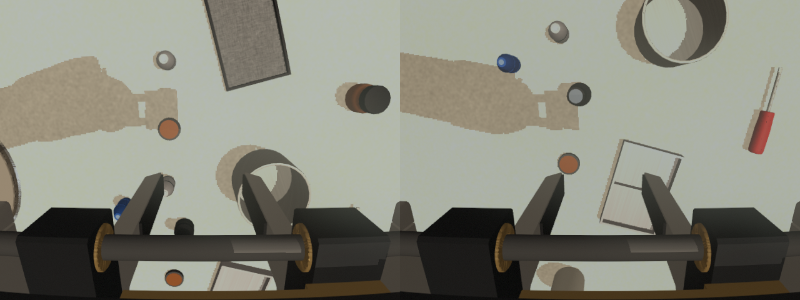

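```bash
cat > meas.py <<'E'
from h import *
def top(P,q,r,zmin,zmax=.2):
    S=P.reshape(-1,3); s=S[(np.hypot(*(S[:,:2]-np.array(q)).T)<r)&(S[:,2]>zmin)&(S[:,2]<zmax)]
    c,rad=cv2.minEnclosingCircle((s[:,:2]*1000).astype(np.float32)); return s.mean(0).round(4),np.round(c,1),round(rad,1),len(s),s[:,2].max().round(4)
E
python3 - <<'E'
from meas import *
w1,w2=np.load('w1.npy'),np.load('w2.npy'); A,B=np.load('side0.npy'),np.load('scene0.npy')
for n,X in(('w1',w1),('w2',w2)):
  for k,q,z in(('o1',(.442,.002),.046),('o2',(.446,.217),.046),('f1',(.44,-.212),.005),('f2',(.44,.1),.005),('eye',(.468,-.087),.07),('can',(.632,-.03),.075)):
    try: print(n,k,*top(X,q,.07 if k=='can' else .03,z,.095))
    except Exception as e: print(n,k,'none')
def rect(S,q,z0,z1):
    S=S.reshape(-1,3); m=(abs(S[:,0]-q[0])<.1)&(abs(S[:,1]-q[1])<.115)&(S[:,2]>z0)&(S[:,2]<z1); s=S[m]
    return cv2.minAreaRect((s[:,:2]*1000).astype(np.float32)),m.sum()
print('rack'); [print(rect(X,(.568,-.263),.010,.03)) for X in(w1,w2,A,B)]
print('tray'); [print(rect(X,(.568,.263),.0065,.02)) for X in(w1,w2,A,B)]
E
```

```text
w1 o1 [0.4412 0.0043 0.0508] [438.7   3.1] 8.9 146 0.0545
w1 o2 [0.4443 0.2146 0.0509] [443.8 215. ] 9.9 346 0.0549
w1 f1 [ 0.4431 -0.2138  0.0085] [ 443.5 -215. ] 20.5 602 0.0107
w1 f2 [0.4433 0.1031 0.0086] [443.  102.7] 20.0 1037 0.011
w1 eye none
w1 can [ 0.6401 -0.0036  0.0826] [614.9   4.9] 57.5 525 0.0874
w2 o1 [0.4383 0.0011 0.0509] [437.7   1.6] 10.1 362 0.0548
w2 o2 none
w2 f1 [ 0.4432 -0.2146  0.0085] [ 443.  -215.3] 20.1 955 0.0117
w2 f2 none
w2 eye [ 0.4667 -0.0926  0.0757] [466.5 -92.8] 12.9 662 0.0779
w2 can [ 0.6329 -0.0177  0.0833] [616.1   2.4] 57.4 1565 0.0876
rack
(((584.3663940429688, -221.060302734375), (76.67267608642578, 111.6922378540039), 74.9429702758789), np.int64(941))
(((572.5535278320312, -264.7449951171875), (165.13938903808594, 110.71710205078125), 74.43132019042969), np.int64(2282))
(((571.3287963867188, -266.32171630859375), (171.9571990966797, 114.33613586425781), 74.49763488769531), np.int64(932))
(((572.747802734375, -265.353759765625), (164.7908172607422, 115.21297454833984), 74.66495513916016), np.int64(1043))
tray
(((576.064697265625, 251.95645141601562), (110.67467498779297, 145.62612915039062), 15.486919403076172), np.int64(1951))
(((0.0, 0.0), (0.0, 0.0), 0.0), np.int64(0))
(((590.770751953125, 265.38323974609375), (148.2880401611328, 168.2929229736328), 15.348518371582031), np.int64(2131))
(((573.7518310546875, 259.9031066894531), (112.24761199951172, 170.28944396972656), 15.033759117126465), np.int64(300))meas.py:4: RuntimeWarning: Mean of empty slice.
  c,rad=cv2.minEnclosingCircle((s[:,:2]*1000).astype(np.float32)); return s.mean(0).round(4),np.round(c,1),round(rad,1),len(s),s[:,2].max().round(4)
  ret = um.true_divide(
```

```bash
python3 -m crank '[-0.152,0.12,-0.066,0, -0.152,0.12,-0.066,0, -0.152,0.12,-0.066,0, -0.152,0.12,-0.066,0, -0.152,0.12,-0.066,0]' 0.06 25
python3 -m crank '[0,0.04,0,0, 0,0.08,0,0, 0,0.11,0,0, 0,0.13,0,0, 0,0.13,0,0]'
python3 -c "
from h import *
snap('side','s1.png')
i=cv2.imread('pics/s1.png')[120:420,200:520];cv2.imwrite('pics/s1c.png',cv2.resize(i,None,fx=2,fy=2))"
```

```text
t: 1.95
ee_pos: [0.4359, 0.0066, 0.2298]
orientation: [0.503, -0.5, 0.497, -0.501]
ft_force: [-0.4, -0.7, 1.0]
width: 0.0603
t: 2.45
ee_pos: [0.438, 0.0026, 0.1007]
orientation: [0.502, -0.501, 0.499, -0.499]
ft_force: [0.5, -0.0, 0.6]
width: 0.0603
```

View pics/s1c.png

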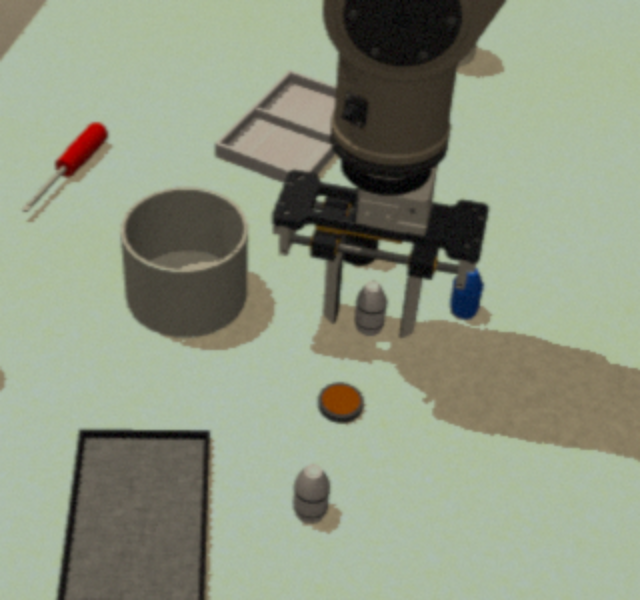

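The objective (370,308 in the crop) stands between the fingers. I'll close and lift.

```bash
python3 -m crank '[0,0,0,0, 0,0,0,0, 0,0,0,0, 0,0,0,0, 0,0,0,0]' 0.02 25
python3 -m crank '[0,0,0,0, 0,0,0,0, 0,-0.01,0,0, 0,-0.03,0,0, 0,-0.06,0,0]'
python3 -m crank '[0,-0.04,0,0, 0,-0.06,0,0, 0,-0.06,0,0]'
```

```text
t: 3.0
ee_pos: [0.4391, 0.002, 0.1032]
orientation: [-0.5, 0.5, -0.5, 0.5]
ft_force: [-2.2, 0.3, 10.6]
width: 0.0272
t: 3.5
ee_pos: [0.4382, 0.0019, 0.163]
orientation: [0.501, -0.5, 0.5, -0.499]
ft_force: [0.8, 0.3, -1.4]
width: 0.0272
t: 3.8
ee_pos: [0.4401, 0.002, 0.2258]
orientation: [-0.498, 0.499, -0.501, 0.501]
ft_force: [0.5, -0.9, -1.9]
width: 0.0277
```

```bash
python3 -m crank '[0.04,0,0.025,0, 0.08,0,0.051,0, 0.12,0,0.076,0, 0.16,0,0.102,0, 0.195,0,0.125,0]'
python3 -m crank '[0.032,0,0.02,0, 0.032,0,0.02,0, 0.032,0.04,0.02,0, 0.032,0.075,0.02,0, 0.032,0.1,0.02,0]'
python3 -m crank '[0,0.005,0,0, 0,0.011,0,0, 0,0.014,0,0, 0,0.014,0,0, 0,0.014,0,0]'
```

```text
t: 4.3
ee_pos: [0.5643, -0.1951, 0.2217]
orientation: [-0.5, 0.5, -0.5, 0.5]
ft_force: [0.6, 1.3, -1.3]
width: 0.0273
t: 4.8
ee_pos: [0.5826, -0.2243, 0.1197]
orientation: [-0.501, 0.501, -0.499, 0.5]
ft_force: [-0.1, 0.9, -1.5]
width: 0.0275
t: 5.3
ee_pos: [0.5844, -0.2251, 0.1096]
orientation: [0.5, -0.5, 0.5, -0.5]
ft_force: [-0.0, 0.5, -1.6]
width: 0.0277
```

```bash
python3 -m crank '[0,0.001,0,0, 0,0.002,0,0, 0,0.002,0,0]'
python3 -m crank '[0,0.001,0,0, 0,0.001,0,0]'
```

```text
t: 5.6
ee_pos: [0.5842, -0.2251, 0.1073]
orientation: [0.5, -0.5, 0.5, -0.5]
ft_force: [-1.2, -0.4, 5.3]
width: 0.0271
t: 5.8
ee_pos: [0.5842, -0.2252, 0.1071]
orientation: [0.5, -0.5, 0.5, -0.5]
ft_force: [-7.1, 2.3, 21.7]
width: 0.0276
```

```bash
python3 -m crank '[0,-0.001,0,0, 0,-0.001,0,0, 0,-0.001,0,0, 0,-0.001,0,0, 0,-0.001,0,0]' 0.055
python3 -m crank '[0,-0.01,0,0, 0,-0.04,0,0, 0,-0.08,0,0, 0,-0.116,0,0, 0,-0.116,0,0]'
python3 -m crank '[-0.22,0,-0.07,0, -0.22,0,-0.07,0, -0.22,0,-0.07,0, -0.22,0,-0.07,0, -0.22,0,-0.07,0]'
python3 -m crank '[-0.22,0,-0.07,0, -0.22,0,-0.07,0, -0.22,0,-0.07,0, -0.22,0,-0.07,0, -0.22,0,-0.07,0]'
python3 -m crank '[0,0,0,0, 0,0.04,0,0, 0,0.08,0,0, 0,0.11,0,0, 0,0.12,0,0]'
python3 -m crank '[0,0,0,0, 0,0,0,0]'
python3 -c "
from h import *
snap('side','s2.png')
i=cv2.imread('pics/s2.png')[120:420,200:520];cv2.imwrite('pics/s2c.png',cv2.resize(i,None,fx=2,fy=2))"
```

```text
t: 6.3
ee_pos: [0.5839, -0.225, 0.1066]
orientation: [-0.5, 0.5, -0.5, 0.5]
ft_force: [-0.5, -0.1, 0.1]
width: 0.0554
t: 6.8
ee_pos: [0.5858, -0.2259, 0.2284]
orientation: [0.498, -0.498, 0.502, -0.501]
ft_force: [1.0, 0.1, 1.6]
width: 0.0544
t: 7.3
ee_pos: [0.5126, -0.0017, 0.2229]
orientation: [-0.5, 0.5, -0.499, 0.501]
ft_force: [1.2, 1.1, -0.3]
width: 0.0547
t: 7.8
ee_pos: [0.4424, 0.2183, 0.223]
orientation: [-0.5, 0.499, -0.499, 0.501]
ft_force: [0.5, -0.2, -0.0]
width: 0.055
t: 8.3
ee_pos: [0.4431, 0.2136, 0.1003]
orientation: [0.501, -0.5, 0.5, -0.498]
ft_force: [-0.0, 0.5, 0.8]
width: 0.0551
t: 8.5
ee_pos: [0.4446, 0.215, 0.1038]
orientation: [0.5, -0.5, 0.5, -0.5]
ft_force: [0.2, 0.2, 0.1]
width: 0.0553
```

View pics/s2c.png

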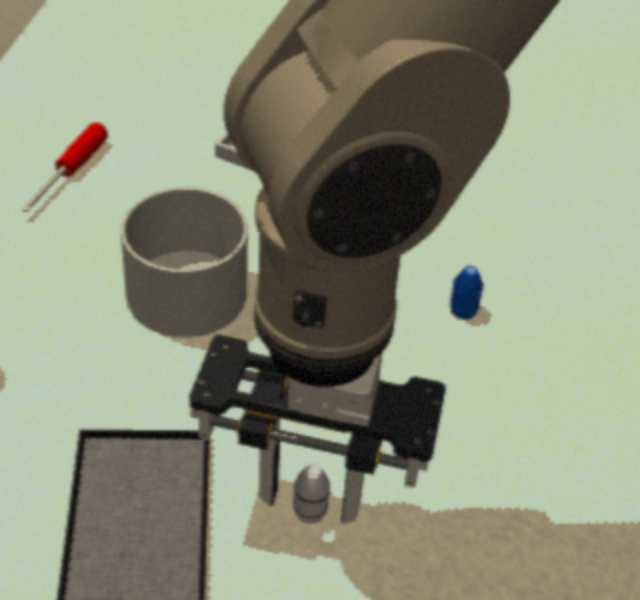

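Objective 2 (312,495 in the crop) is between the fingers.

```bash
python3 -m crank '[0,0,0,0, 0,0,0,0, 0,0,0,0, 0,0,0,0, 0,0,0,0]' 0.02 25
python3 -m crank '[0,-0.01,0,0, 0,-0.04,0,0, 0,-0.08,0,0, 0,-0.12,0,0, 0,-0.12,0,0]'
python3 -m crank '[0.04,0,0.009,0, 0.085,0,0.019,0, 0.13,0,0.029,0, 0.175,0,0.039,0, 0.22,0,0.05,0]'
python3 -m crank '[0.045,0,0.01,0, 0.09,0,0.02,0, 0.135,0,0.03,0, 0.18,0,0.04,0, 0.22,0,0.05,0]'
python3 -m crank '[0.04,0,0.009,0, 0.08,0,0.018,0, 0.08,0,0.018,0, 0.08,0.04,0.018,0, 0.08,0.07,0.018,0]'
python3 -m crank '[0,0.02,0,0, 0,0.035,0,0, 0,0.042,0,0, 0,0.044,0,0, 0,0.044,0,0]'
python3 -m crank '[0,0.001,0,0, 0,0.002,0,0, 0,0.002,0,0]'
```

```text
t: 9.05
ee_pos: [0.4441, 0.2151, 0.103]
orientation: [-0.5, 0.5, -0.5, 0.5]
ft_force: [-1.5, 0.3, 8.0]
width: 0.0276
t: 9.55
ee_pos: [0.4456, 0.2159, 0.2278]
orientation: [-0.497, 0.5, -0.501, 0.502]
ft_force: [0.4, 0.3, -1.6]
width: 0.0274
t: 10.05
ee_pos: [0.4937, -0.0068, 0.2226]
orientation: [0.5, -0.5, 0.5, -0.5]
ft_force: [0.5, 0.1, -1.2]
width: 0.0272
t: 10.55
ee_pos: [0.5436, -0.2273, 0.2224]
orientation: [-0.5, 0.5, -0.5, 0.5]
ft_force: [0.6, 0.4, -0.6]
width: 0.0275
t: 11.05
ee_pos: [0.5615, -0.3049, 0.1512]
orientation: [-0.5, 0.5, -0.5, 0.5]
ft_force: [-0.3, 0.8, -1.9]
width: 0.0277
t: 11.55
ee_pos: [0.5622, -0.3051, 0.1092]
orientation: [0.5, -0.5, 0.5, -0.5]
ft_force: [-0.7, 0.6, -1.3]
width: 0.0274
t: 11.85
ee_pos: [0.5622, -0.3051, 0.1071]
orientation: [0.5, -0.5, 0.5, -0.5]
ft_force: [-1.1, -0.1, -0.0]
width: 0.0273
```

```bash
python3 -m crank '[0,0.001,0,0, 0,0.001,0,0]'
python3 -m crank '[0,0,0,0, 0,0,0,0, 0,0,0,0, 0,0,0,0, 0,0,0,0]' 0.055
python3 -m crank '[0,-0.01,0,0, 0,-0.04,0,0, 0,-0.08,0,0, 0,-0.117,0,0, 0,-0.117,0,0]'
python3 -m crank '[-0.03,0,-0.04,0, -0.06,0,-0.08,0, -0.09,0,-0.119,0, -0.09,0,-0.119,0, -0.09,0.03,-0.119,0]' 0.065
python3 -m crank '[0,0.04,0,0, 0,0.075,0,0, 0,0.083,0,0, 0,0.083,0,0, 0,0.083,0,0]'
python3 -c "
from h import *
snap('scene','c3.png')
i=cv2.imread('pics/c3.png')[120:345,180:480];cv2.imwrite('pics/c3c.png',cv2.resize(i,None,fx=2.6,fy=2.6))"
```

```text
t: 12.05
ee_pos: [0.5622, -0.3052, 0.107]
orientation: [0.5, -0.5, 0.5, -0.5]
ft_force: [-5.3, 3.7, 16.8]
width: 0.0273
t: 12.55
ee_pos: [0.5619, -0.305, 0.1056]
orientation: [-0.5, 0.5, -0.5, 0.5]
ft_force: [-0.1, -0.0, 0.1]
width: 0.0548
t: 13.05
ee_pos: [0.5637, -0.3062, 0.2285]
orientation: [0.499, -0.498, 0.503, -0.501]
ft_force: [1.3, -0.6, -0.4]
width: 0.0549
t: 13.55
ee_pos: [0.444, -0.2149, 0.1956]
orientation: [0.499, -0.498, 0.502, -0.501]
ft_force: [0.8, -0.4, -1.0]
width: 0.0653
t: 14.05
ee_pos: [0.4436, -0.2154, 0.1109]
orientation: [0.5, -0.5, 0.5, -0.5]
ft_force: [0.4, 0.5, 0.5]
width: 0.0648
```

View pics/c3c.png

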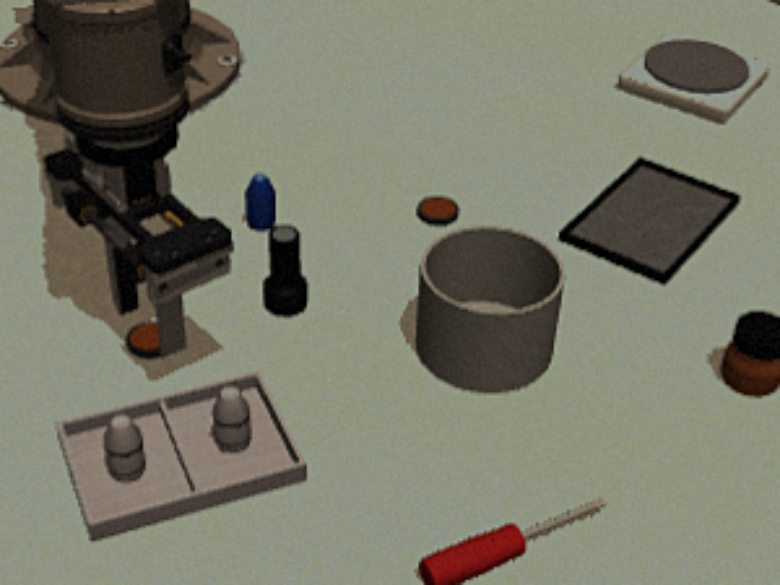

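Both objectives stand upright, one per bay (crop 125,447 and 232,418), and filter 1 (148,338) is between the fingers.

```bash
python3 -m crank '[0,0.006,0,0, 0,0.0105,0,0, 0,0.0105,0,0]'
python3 -m crank '[0,0,0,0, 0,0,0,0, 0,0,0,0, 0,0,0,0, 0,0,0,0]' 0.032 15
python3 -m crank '[0,-0.005,0,0, 0,-0.02,0,0, 0,-0.05,0,0, 0,-0.09,0,0, 0,-0.12,0,0]'
python3 -c "
from h import *
snap('scene','c4.png')
i=cv2.imread('pics/c4.png')[120:345,180:480];cv2.imwrite('pics/c4c.png',cv2.resize(i,None,fx=2,fy=2))"
```

```text
t: 14.4
ee_pos: [0.4429, -0.2149, 0.099]
orientation: [-0.5, 0.5, -0.5, 0.5]
ft_force: [0.4, 0.3, -0.0]
width: 0.0649
t: 14.9
ee_pos: [0.443, -0.215, 0.0993]
orientation: [0.5, -0.5, 0.5, -0.5]
ft_force: [-0.1, -0.9, 1.4]
width: 0.0395
t: 15.4
ee_pos: [0.4429, -0.2152, 0.2214]
orientation: [0.5, -0.5, 0.5, -0.5]
ft_force: [0.1, -0.2, -0.4]
width: 0.0395
```

View pics/c4c.png

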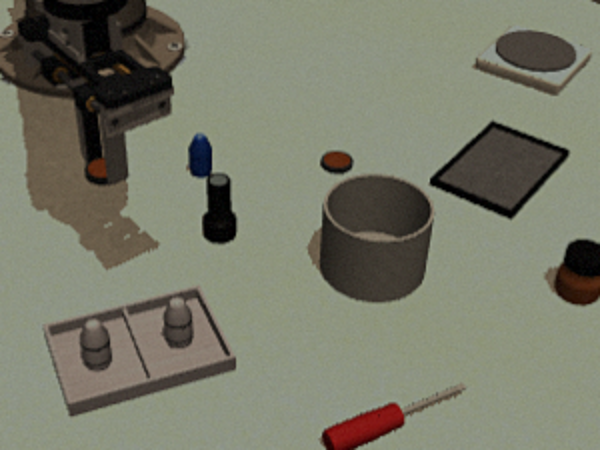

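Filter 1 is held between the fingers (crop 100,170). I'll carry it to the far half of the tray.

```bash
python3 -m crank '[-0.04,0,0.01,0, -0.085,0,0.02,0, -0.13,0,0.03,0, -0.175,0,0.041,0, -0.22,0,0.051,0]'
python3 -m crank '[-0.045,0,0.01,0, -0.09,0,0.021,0, -0.135,0,0.031,0, -0.18,0,0.042,0, -0.22,0,0.051,0]'
python3 -m crank '[-0.04,0,0.01,0, -0.073,0,0.018,0, -0.073,0,0.018,0, -0.073,0.04,0.018,0, -0.073,0.07,0.018,0]'
python3 -m crank '[0,0.02,0,0, 0,0.035,0,0, 0,0.043,0,0, 0,0.0445,0,0, 0,0.0445,0,0]'
python3 -m crank '[0,0.0015,0,0, 0,0.0015,0,0]'
```

```text
t: 15.95
ee_pos: [0.494, 0.0068, 0.2195]
orientation: [0.5, -0.5, 0.5, -0.5]
ft_force: [0.5, -0.9, -0.7]
width: 0.0396
t: 16.45
ee_pos: [0.545, 0.2274, 0.2193]
orientation: [-0.5, 0.5, -0.5, 0.5]
ft_force: [0.8, -1.4, -0.3]
width: 0.0391
t: 16.95
ee_pos: [0.5628, 0.2977, 0.1481]
orientation: [-0.5, 0.5, -0.5, 0.5]
ft_force: [0.5, 1.0, -1.1]
width: 0.0395
t: 17.45
ee_pos: [0.5633, 0.298, 0.1053]
orientation: [-0.5, 0.5, -0.5, 0.5]
ft_force: [0.5, -0.2, -0.6]
width: 0.0391
t: 17.65
ee_pos: [0.5633, 0.2981, 0.1039]
orientation: [-0.5, 0.5, -0.5, 0.5]
ft_force: [-0.5, -0.4, -1.2]
width: 0.0393
```

```bash
python3 -m crank '[0,0.001,0,0, 0,0.001,0,0]'
python3 -m crank '[0,0,0,0, 0,0,0,0, 0,0,0,0, 0,0,0,0, 0,0,0,0]' 0.055
python3 -m crank '[0,-0.01,0,0, 0,-0.04,0,0, 0,-0.08,0,0, 0,-0.1175,0,0, 0,-0.1175,0,0]'
python3 -m crank '[0.04,0,-0.025,0, 0.08,0,-0.05,0, 0.12,0,-0.074,0, 0.16,0,-0.098,0, 0.195,0,-0.12,0]' 0.065
python3 -m crank '[0,0.0,0,0, 0,0.04,0,0, 0,0.08,0,0, 0,0.11,0,0, 0,0.11,0,0]'
python3 -c "
from h import *
print(snap('side','s5.png') and T()[1]['t'])
i=cv2.imread('pics/s5.png')[180:440,200:500];cv2.imwrite('pics/s5c.png',cv2.resize(i,None,fx=2,fy=2))"
```

```text
t: 17.85
ee_pos: [0.5633, 0.2982, 0.1032]
orientation: [-0.5, 0.5, -0.5, 0.5]
ft_force: [-3.1, -1.4, 9.8]
width: 0.0395
t: 18.35
ee_pos: [0.5629, 0.298, 0.1021]
orientation: [-0.5, 0.5, -0.5, 0.5]
ft_force: [0.7, -0.6, 0.3]
width: 0.0549
t: 18.85
ee_pos: [0.5649, 0.299, 0.2257]
orientation: [-0.497, 0.5, -0.501, 0.503]
ft_force: [0.2, -0.5, 0.3]
width: 0.0551
t: 19.35
ee_pos: [0.4415, 0.1011, 0.2198]
orientation: [-0.5, 0.5, -0.5, 0.5]
ft_force: [0.7, -1.0, -0.5]
width: 0.0651
t: 19.85
ee_pos: [0.4414, 0.1028, 0.107]
orientation: [0.502, -0.501, 0.499, -0.498]
ft_force: [0.9, 0.5, 0.2]
width: 0.0647
19.9
```

View pics/s5c.png

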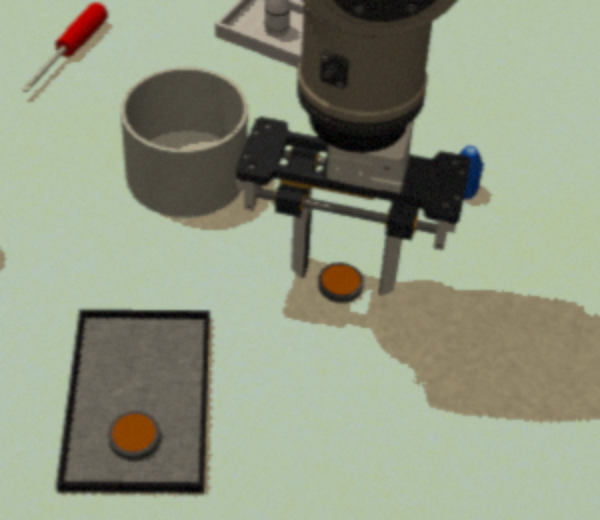

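Filter 1 lies flat in the far half of the tray (crop 135,435), and filter 2 (341,282) is between the fingers.

```bash
python3 -m crank '[0,0.006,0,0, 0,0.0105,0,0, 0,0.0105,0,0]'
python3 -m crank '[0,0,0,0, 0,0,0,0, 0,0,0,0, 0,0,0,0, 0,0,0,0]' 0.032 15
python3 -m crank '[0,-0.005,0,0, 0,-0.02,0,0, 0,-0.05,0,0, 0,-0.09,0,0, 0,-0.12,0,0]'
python3 -m crank '[-0.03,0,0.035,0, -0.06,0,0.07,0, -0.09,0,0.105,0, -0.12,0,0.141,0, -0.12,0,0.141,0]'
python3 -m crank '[0,0.04,0,0, 0,0.08,0,0, 0,0.105,0,0, 0,0.1145,0,0, 0,0.1145,0,0]'
python3 -m crank '[0,0.0015,0,0, 0,0.0025,0,0, 0,0.0025,0,0]'
```

```text
t: 20.2
ee_pos: [0.4433, 0.1032, 0.0997]
orientation: [-0.5, 0.5, -0.5, 0.5]
ft_force: [0.9, -0.1, 0.2]
width: 0.0648
t: 20.7
ee_pos: [0.4431, 0.103, 0.0994]
orientation: [-0.5, 0.5, -0.5, 0.5]
ft_force: [-0.6, -1.2, 4.7]
width: 0.0394
t: 21.2
ee_pos: [0.443, 0.1029, 0.2214]
orientation: [0.5, -0.5, 0.5, -0.5]
ft_force: [0.5, 0.2, -0.8]
width: 0.0392
t: 21.7
ee_pos: [0.5866, 0.2271, 0.2188]
orientation: [-0.5, 0.499, -0.499, 0.501]
ft_force: [0.6, -0.7, -1.1]
width: 0.0392
t: 22.2
ee_pos: [0.5833, 0.2226, 0.104]
orientation: [0.501, -0.5, 0.5, -0.499]
ft_force: [0.7, -0.2, 0.2]
width: 0.0391
t: 22.5
ee_pos: [0.5844, 0.2231, 0.1032]
orientation: [-0.499, 0.5, -0.5, 0.5]
ft_force: [0.2, -0.0, -0.8]
width: 0.0394
```

```bash
python3 -m crank '[0,0.001,0,0, 0,0.001,0,0]'
python3 -m crank '[0,0,0,0, 0,0,0,0, 0,0,0,0, 0,0,0,0, 0,0,0,0]' 0.055
python3 -m crank '[0,-0.01,0,0, 0,-0.04,0,0, 0,-0.08,0,0, 0,-0.1185,0,0, 0,-0.1185,0,0]'
python3 -m crank '[0.04,0,-0.015,0, 0.08,0,-0.03,0, 0.12,0,-0.044,0, 0.16,0,-0.059,0, 0.2,0,-0.074,0]' 0.052
python3 -m crank '[0.04,0,-0.015,0, 0.08,0,-0.03,0, 0.116,0,-0.043,0, 0.116,0,-0.043,0, 0.116,0,-0.043,0]'
python3 -m crank '[0,0.03,0,0, 0,0.06,0,0, 0,0.082,0,0, 0,0.088,0,0, 0,0.088,0,0]'
python3 -c "
from h import *
c=snap('side','s6.png'); P=cloud(c).reshape(-1,3)
s=P[(abs(P[:,0]-.574)<.08)&(abs(P[:,1]-.26)<.1)&(P[:,2]>.0085)&(P[:,2]<.03)]
i=cv2.imread('pics/s6.png')[140:440,200:500];cv2.imwrite('pics/s6c.png',cv2.resize(i,None,fx=2,fy=2))"
```

```text
t: 22.7
ee_pos: [0.5842, 0.2231, 0.1015]
orientation: [-0.5, 0.5, -0.5, 0.5]
ft_force: [-0.0, 0.0, 3.4]
width: 0.0392
t: 23.2
ee_pos: [0.5844, 0.2231, 0.1016]
orientation: [-0.5, 0.5, -0.5, 0.5]
ft_force: [1.0, 0.0, 6.3]
width: 0.0546
t: 23.7
ee_pos: [0.5856, 0.2236, 0.2253]
orientation: [-0.498, 0.499, -0.501, 0.502]
ft_force: [0.5, -0.7, -1.3]
width: 0.0548
t: 24.2
ee_pos: [0.5087, 0.0215, 0.2196]
orientation: [0.5, -0.5, 0.5, -0.5]
ft_force: [0.9, -0.6, -0.4]
width: 0.0519
t: 24.7
ee_pos: [0.4665, -0.0935, 0.2197]
orientation: [-0.5, 0.501, -0.5, 0.499]
ft_force: [0.4, 1.0, 0.2]
width: 0.052
t: 25.2
ee_pos: [0.4668, -0.0922, 0.1312]
orientation: [0.501, -0.5, 0.499, -0.5]
ft_force: [0.2, -0.5, 0.4]
width: 0.0518
```

View pics/s6c.png

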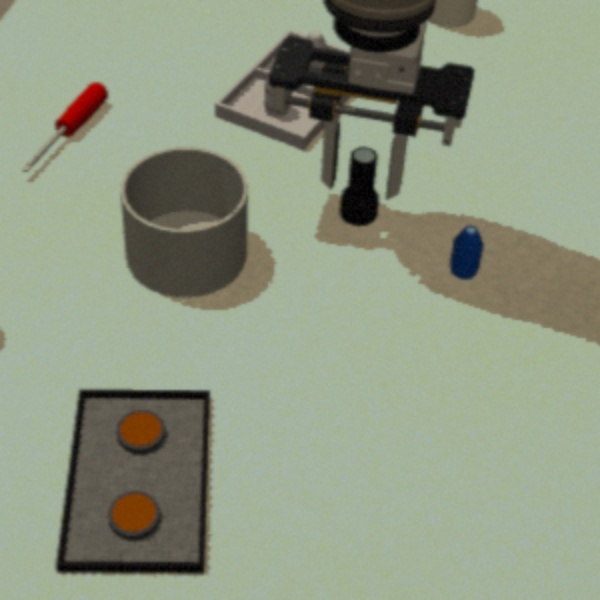

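Both filters lie flat side by side in the tray (crop 141,430 and 135,513), and the eyepiece tube (363,185) is between the fingers.

```bash
python3 -m crank '[0,0,0,0, 0,0,0,0, 0,0,0,0, 0,0,0,0, 0,0,0,0]' 0.018 30
python3 -m crank '[0,-0.01,0,0, 0,-0.04,0,0, 0,-0.08,0,0, 0,-0.12,0,0, 0,-0.128,0,0]'
python3 -m crank '[-0.02,0,0.03,0, -0.045,0,0.07,0, -0.07,0,0.11,0, -0.09,0,0.14,0, -0.096,0,0.148,0]'
python3 -m crank '[0,0,0,0, 0,0,0,0]'
python3 -c "
from h import *
c=snap('side','s7.png')
i=cv2.imread('pics/s7.png')[100:340,200:500];cv2.imwrite('pics/s7c.png',cv2.resize(i,None,fx=2,fy=2))
P=cloud(c).reshape(-1,3); Q=cloud(snap('scene','c7.png')).reshape(-1,3)
from scipy.optimize import least_squares
for X in(P,Q):
  s=X[(np.hypot(X[:,0]-.616,X[:,1]-.003)<.07)&(abs(X[:,2]-.084)<.004)]
  f=least_squares(lambda p:np.hypot(s[:,0]-p[0],s[:,1]-p[1])-.056,(.616,.003),loss='soft_l1',f_scale=.003);print(f.x,len(s))
"
```

```text
t: 25.75
ee_pos: [0.4672, -0.093, 0.1321]
orientation: [0.5, -0.5, 0.5, -0.5]
ft_force: [-1.4, 0.8, 7.8]
width: 0.0256
t: 26.25
ee_pos: [0.4682, -0.0933, 0.2642]
orientation: [0.498, -0.499, 0.502, -0.501]
ft_force: [-0.4, -0.5, -1.9]
width: 0.0254
t: 26.75
ee_pos: [0.6171, 0.0059, 0.2589]
orientation: [-0.501, 0.5, -0.499, 0.501]
ft_force: [-0.3, -0.3, -1.2]
width: 0.0256
t: 26.95
ee_pos: [0.614, 0.002, 0.2593]
orientation: [-0.5, 0.5, -0.5, 0.499]
ft_force: [-0.7, 0.0, -1.0]
width: 0.0253
[0.61197106 0.00871923] 483
[0.61383629 0.00729797] 354
```

View pics/s7c.png

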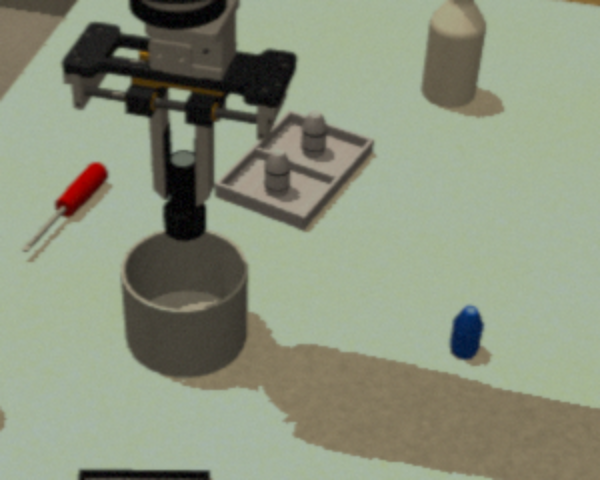

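The eyepiece is held upright, centred over the canister (crop 184,190), and both objectives are standing in their bays (crop 277,172 and 313,133). I'll lower it slowly.

```bash
python3 -m crank '[-0.001,0.025,-0.001,0, -0.002,0.05,-0.001,0, -0.002,0.075,-0.001,0, -0.002,0.095,-0.001,0, -0.002,0.107,-0.001,0]'
python3 -m crank '[0,0.004,0,0, 0,0.008,0,0, 0,0.011,0,0, 0,0.013,0,0, 0,0.013,0,0]'
python3 -m crank '[0,0.001,0,0, 0,0.002,0,0, 0,0.002,0,0, 0,0.002,0,0]'
```

```text
t: 27.55
ee_pos: [0.6128, 0.0041, 0.1516]
orientation: [-0.5, 0.501, -0.5, 0.499]
ft_force: [-1.3, 0.1, -0.4]
width: 0.0257
t: 28.05
ee_pos: [0.6141, 0.005, 0.1399]
orientation: [-0.5, 0.5, -0.5, 0.5]
ft_force: [0.2, 0.3, -1.4]
width: 0.0257
t: 28.45
ee_pos: [0.614, 0.005, 0.1377]
orientation: [-0.5, 0.5, -0.5, 0.5]
ft_force: [-0.1, -0.2, -0.4]
width: 0.0253
```

```bash
python3 -m crank '[0,0.001,0,0, 0,0.001,0,0, 0,0.001,0,0]'
```

```text
t: 28.75
ee_pos: [0.6141, 0.005, 0.1372]
orientation: [0.5, -0.5, 0.5, -0.5]
ft_force: [-3.3, 0.1, 7.8]
width: 0.0255
```

Contact on the floor (7.8 N at the expected height). Now I'll release, retreat straight up, then move aside.

```bash
python3 -m crank '[0,0,0,0, 0,0,0,0, 0,0,0,0, 0,0,0,0, 0,0,0,0]' 0.046
python3 -m crank '[0,-0.01,0,0, 0,-0.04,0,0, 0,-0.08,0,0, 0,-0.12,0,0, 0,-0.15,0,0]'
python3 -m crank '[-0.1,-0.05,0,0, -0.1,-0.05,0,0, -0.1,-0.05,0,0, -0.1,-0.05,0,0, -0.1,-0.05,0,0]'
python3 -c "
from meas import *
c=snap('scene','c8.png');d=snap('side','s8.png')
a=cv2.imread('pics/s8.png')[120:440,200:500];b=cv2.imread('pics/c8.png')[100:340,180:500]
cv2.imwrite('pics/f8.png',np.hstack([cv2.resize(a,(400,427)),cv2.resize(b,(400,427))]))
w=snap('wrist','w8.png'); X=cloud(w)
for X in(X,cloud(c),cloud(d)):
  try: print(*top(X,(.614,.005),.035,.07,.1))
  except Exception: print('none')
print(T()[1]['t'],T()[1]['ee_pos'])
"
```

```text
t: 29.25
ee_pos: [0.6139, 0.005, 0.1366]
orientation: [0.5, -0.5, 0.5, -0.5]
ft_force: [-0.5, -0.1, 0.1]
width: 0.046
t: 29.75
ee_pos: [0.6142, 0.0048, 0.2901]
orientation: [0.499, -0.5, 0.501, -0.501]
ft_force: [0.5, -0.9, -0.3]
width: 0.0457
t: 30.25
ee_pos: [0.6138, 0.1038, 0.3365]
orientation: [0.5, -0.5, 0.5, -0.5]
ft_force: [0.0, 0.2, 0.0]
width: 0.0464
[0.6142 0.0072 0.0798] [614.6   5.2] 13.6 664 0.0832
[0.6164 0.0016 0.0789] [612.8   3.3] 14.8 122 0.0844
[0.6124 0.0079 0.0796] [612.3   4.8] 14.9 166 0.0856
30.4 [0.61388277 0.10320926 0.33604917]
```

View pics/f8.png

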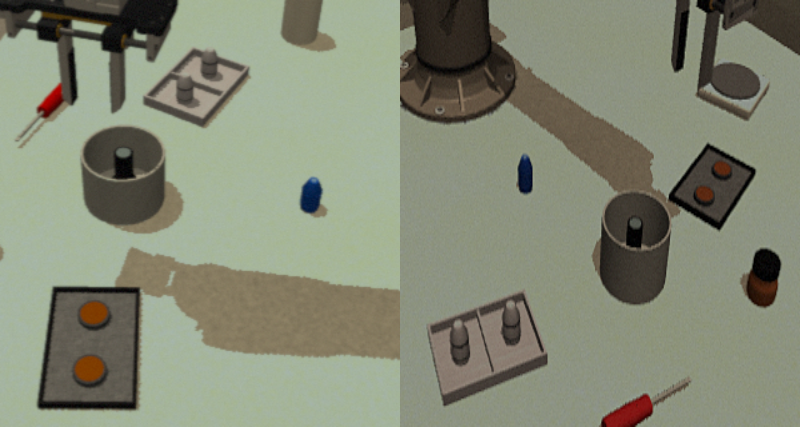

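View pics/w8.png

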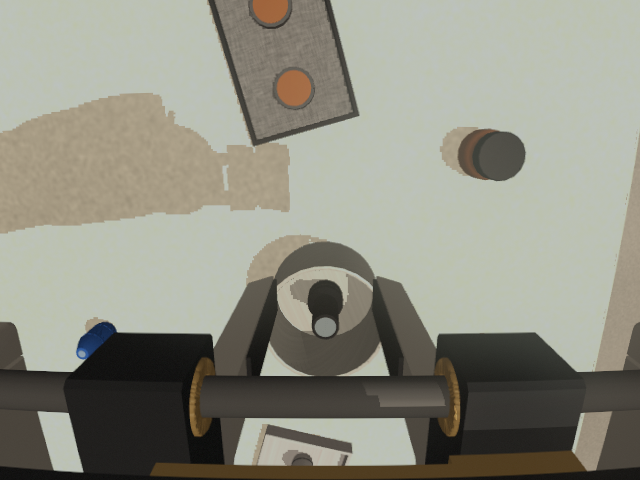

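The eyepiece stands upright in the centre of the canister, its top at about 80 mm as it should be (5 + 75). Both filters are flat and apart, the objectives are upright one per bay, and the bottle and jar have not moved.

```bash
python3 -c "
from rig import ctrl; print(ctrl.finish_job())"
```

```text
the job is handed in; nothing more can be done
None
```

The job is done and handed in at about 30 s of robot time, in the order asked: objectives, then filters, then the eyepiece.

- **Objectives:** one stands upright in each bay of the rack, seen in both the side and scene pictures at the end.
- **Filters:** both lie flat in the tray and well apart, about 78 mm centre to centre.
- **Eyepiece:** I lowered it until it touched the canister floor (7.8 N of contact at the expected height) before letting go. It stands eyecup down near the middle. The three cameras put its top at 79–80 mm, where 80 mm is expected.
- **Everything else:** the robot did not go near the bottle, the jar or the blue look-alike, and they look unmoved in the pictures. The gripper was clear of everything at the end.

The highest wrist force I read was about 23 N, with one reading per move. The cameras disagreed on the canister centre by up to about 8 mm, which is small next to the clearance inside it. No check failed.

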